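# Check a brake lever on its test stand

### The job

Check that the red brake lever on the test stand stops short of the bar. Press the lever in with the outside of your fingers until it comes up firm against its stop and keep it there for a second, let it come all the way out again, then press it in to its stop a second time and finish while still holding it there, firmly but not hard (about 10 N), so that the gap to the bar can be measured. Only push on the lever's outer side: do not grip the lever, do not touch the rubber grip on the bar, and leave the things lying round the stand where they are.

Things in the scene. Friction and masses are not known exactly. Their poses are not given: they have to be found in the camera images.
- stand: Grey lever test stand, fixed. Base plate 100 x 230 x 12 mm; posts at y = -98 and +98 mm with clamps 46 mm long in x carry a level steel bar, 22 mm thick, 225 mm long, axis 105 mm above the bench. Top of the stand 125 mm. Origin: on the bench below the bar's middle, base plate x -40 to +60. z up, bar along y; the lever is on the -x side, which faces the robot.
- grip: Black ribbed rubber grip on the bar, 32 mm thick (35 mm at its collar), from y = -88 to +40 mm in the stand's frame. Origin on the bar's axis, 105 mm above the bench; axes as the stand's. It belongs to the bar: not to be touched.
- blade: Red brake lever blade, 18 mm high, before (-x of) the bar. Origin: on its vertical pivot pin, at blade mid height, 105 mm above the bench, x = -45, y = +66 mm in the stand's frame. It turns with the lever. The blade runs from the pivot along its own -y, free to press from y = -30 to -105 mm, ending in a 20 mm ball at -116. Outer face at x = -5 mm; pressed towards its own +x (to the bar).
- blade_inner: Black strip on the inner face of the lever blade, 80 x 18 mm, facing the bar at x = +6 mm of the blade's frame. Same origin and axes as the blade. Not to be touched: fingers there would be gripping the lever.
- lever_press (a point): The point to press: on the outer face of the lever blade at mid height, 80 mm from the pivot pin (x = -5, y = -80 mm in the blade's frame). It turns with the lever.
- lever (a joint): Lever angle, rad: 0 = fully out (rest; blade 0.30 rad off parallel with the bar), grows as pressed; 0.34 = at its rigid stop, blade nearly parallel with the bar and about 20 mm clear of the rubber grip. Sprung outwards: at lever_press about 2 N to start, 4.5 N just before the stop; stroke there 27 mm. 0.32 or more counts as at the stop, 0.03 or less as all the way out.
- lighter: Bystander: small green lighter with a grey top, 12 x 72 x 12 mm, lying flat. Origin under its centre. Must not be moved.
- bottle: Bystander: small brown bottle with a black cap, 40 mm thick, 76 mm tall, standing on the bench. Origin under its centre. Must not be moved.
- pot: Bystander: small white lidded pot, 46 mm across, 30 mm tall, standing on the bench. Origin under its centre. Must not be moved.
- pliers: Bystander: red-handled pliers, 46 x 134 x 13 mm, lying flat with their length along their own y. Origin under their centre. Must not be moved.

How it is judged:
By the outcome, as a careful person would: the job done as asked, in the order asked, and still so for the second after the job is handed in, while the arm keeps its last pose, push and grip.
It also fails if it takes over 58 s, if anything falls off the work surface, if the arm or the gripper's body presses on something with over 40 N, if the wrist force passes 120 N, or if a joint passes its speed limit or range.

### The arm

A 6-joint arm with a two-finger parallel gripper is mounted at the origin on a cart in front of the work surface, level with it; the furniture and walls round the work are solid. World frame = base frame: x ahead of the robot, y to its left, z up, the work surface at z = 0. Lengths are in mm, angles in degrees, forces in N, time in s.
With the tool pointing down it reaches from about 300 to 850 mm from the base axis. Payload 5.4 kg.
Tool frame: the origin (TCP) lies on the centre line of the jaws, within the pads' length; the fingertips stand 8 mm ahead of it and the grasp point (between the pads) lies 11 mm behind it; z points along the fingers, y is the line along which they close (so a half turn about z gives the same grasp; the last joint's range is limited). The gripper opens to 85 mm and grips with 20 to 120 N. Pads are 22 mm wide; open, the fingers measure 114 mm over their backs; the gripper's body (76 mm by 85 mm) begins 54 mm behind the grasp point. The pads swing forward as they close: fully open they stand 13 mm farther back than shut.
Start: joints at [-80.678, 9.076, 91.501, -0, 79.423, -12.038], TCP at [209.405, -535.496, 239.299] pointing down, gripper open.
Joint ranges: [-166.64, 166.64], [-54.1, 131.32], [10.49, 154.53], [-73.88, 253.88], [9.74, 151.15], [-171.62, 171.62]. Speed limits (degrees/s): [147.25, 147.25, 180, 180, 180, 180].

### API

Orientations are given as a 3x3 rotation matrix whose columns are the frame's x, y, z axes.
In Python, from plant import bot gives the robot as it stands.
- The arm moves only by the tool play_rows, never from a script. Its argument "steps" is one flat list of numbers, 6 for each row, row after row: the shift along the world's x, y, z in cm, then the turn, a rotation vector about the world's x, y, z in rad. A call has 1 to 12 rows; each row is the pose to reach, as a shift and turn from the pose commanded when the call began; what a row does not reach only later rows make up. A row lasts 1/12 s, in which the tool goes at most 41.7 mm and 7.16 degrees, less where a joint would pass 70% of its speed; a pose out of reach is approached as far as the arm can. A call with a gripper value outside its range is refused whole. "claw" is the opening, from 0 (shut) to 1 (fully open), set as the call begins (left out, the last holds). The fingers move at their own pace and stop on an object; "force" is the grip in N (left out, the last holds). Time passes only in rows, so rows that repeat a pose let the fingers close. It gives the time, the measured TCP pose, the force, the opening and the grip force at its end, in the units of the state.
- bot.sense(): the state, without advancing time (a new reading comes with each control period).
- bot.snapshot(name): name is "scene" or "top"; returns the picture (400x640x3 uint8, red, green, blue); there is no depth.
- bot.camera_params(name): a dict with "fovy" (degrees; the focal length in pixels is half the picture's height over the tangent of half this angle, whatever the lens; pixels are square), "cx", "cy" (the principal point, pixels), "origin" and "rotation" of the camera in the world. Camera axes: x right, y up, looking along -z (the intrinsics and any distortion apply to the point x, -y, -z); pixel columns grow to the right and rows downward; lengths in mm; the calibration is good to about 2 mm. A picture is of the moment at which its call begins. camera_params takes no time and is no camera call.
- bot.job_done(): hands the job in; it is judged then, once.
Trained networks look in the newest picture that a camera, given by its name, has taken for a name from the list of things; names that differ only in an ending like _2 or _b are one class to them, and where a whole thing is asked for, a point or a joint stands for the part that bears it (a point fixed in the world has none). Each returns a list of dicts, best first, with "p" (0 to 1); they miss things now and then, are a little off and sometimes report something else, mostly with a low value. They report only what shows in the picture. A call takes as long as a camera call.
- bot.search_frame(camera, label): "at" ([x, y, z] in mm, in world coordinates, good to about 4 mm: the middle of the surface that is visible of it).
The state is a dict: "t": time; "joint_positions": joint angles; "joint_velocities": joint speeds; "joint_torque": joint torques, N m; "eef_pos": TCP position; "tcp_rot": TCP orientation; "force": force on the tool from outside, world axes, zero at the start; "ft_torque": the same for the moment, N m; "width": finger opening in mm; "gripper_force": force on a finger pad.
Only numpy, scipy, OpenCV 4.12 (cv2) and the standard library are available. Lean on these libraries where they do the work, as an engineer would, in place of code of your own. Each camera call takes 0.05 s, during which the arm holds its last target. There are 200 camera calls.

## Working session

There is one attempt and no reset: what is moved stays moved. The work goes in short steps, Python scripts to look and compute and a tool call to move; the robot and the scene stay as the last step left them, time stands still between calls to the robot, and variables do not carry over. Pictures are saved under pics/ and viewed, at most 10 in all, crops included, and the job is handed in when it is done.

Besides the shell and the picture viewer there is one more tool, called after "Call:" in YAML: its name, and indented under it one key for each argument. play_rows: Moves the arm, as the interface text tells. Its arguments: {"type":"object","properties":{"steps":{"type":"array","items":{"type":"number"}},"claw":{"type":"number"},"force":{"type":"number"}},"required":["steps"]}

```bash
mkdir -p pics
cat > look.py <<'E'
import cv2,numpy as np
from plant import bot
def save(cam,n):
    im=bot.snapshot(cam); cv2.imwrite(f'pics/{n}.png',im[:,:,::-1]); return im
E
python3 - <<'E'
from look import *
for c in ("scene","top"):
    save(c,c+"0")
    p=bot.camera_params(c);print(c,{k:np.round(v,3).tolist() for k,v in p.items() if not isinstance(v,str)})
    for l in ("stand","grip","blade","blade_inner","lever_press","lighter","bottle","pot","pliers"):
        print(l,[(round(d['p'],2),np.round(d['at']).tolist()) for d in bot.search_frame(c,l)[:2]])
s=bot.sense();print(s['t'],s['tcp_rot'],s['force'],s['width'])
E
```

```text
scene {'fovy': 55.082, 'cx': 318.107, 'cy': 203.395, 'origin': [142.826, 812.158, 706.771], 'rotation': [[-0.778, 0.458, -0.431], [-0.629, -0.582, 0.515], [-0.015, 0.672, 0.741]]}
stand [(0.95, [455.0, 386.0, 51.0])]
grip [(0.61, [492.0, 346.0, 118.0])]
blade [(0.41, [455.0, 383.0, 52.0])]
blade_inner []
lever_press [(0.52, [434.0, 313.0, 108.0])]
lighter [(0.69, [601.0, 375.0, -0.0])]
bottle [(0.91, [470.0, 502.0, 55.0])]
pot [(0.7, [541.0, 436.0, 31.0])]
pliers [(0.77, [350.0, 343.0, 9.0])]
top {'fovy': 44.879, 'cx': 326.704, 'cy': 198.73, 'origin': [367.0, 379.363, 956.724], 'rotation': [[-0.006, 0.986, -0.169], [-1.0, -0.003, 0.02], [0.019, 0.169, 0.985]]}
stand [(0.93, [474.0, 356.0, 16.0])]
grip [(0.69, [502.0, 344.0, 117.0])]
blade [(0.83, [447.0, 294.0, 109.0])]
blade_inner [(0.42, [442.0, 314.0, 114.0]), (0.32, [499.0, 346.0, 116.0])]
lever_press [(0.71, [444.0, 303.0, 111.0])]
lighter [(0.71, [607.0, 373.0, 13.0])]
bottle [(0.83, [475.0, 483.0, 77.0])]
pot [(0.94, [549.0, 432.0, 30.0])]
pliers [(0.61, [350.0, 345.0, 8.0])]
1.0 [[ 9.31305345e-01  3.64239419e-01  8.00803520e-06]
 [ 3.64239419e-01 -9.31305345e-01 -2.61165032e-05]
 [-2.05473397e-06  2.72392811e-05 -1.00000000e+00]] [-0.15907192  0.1756971  -0.33240799] 85.21586869238048
```

View pics/top0.png

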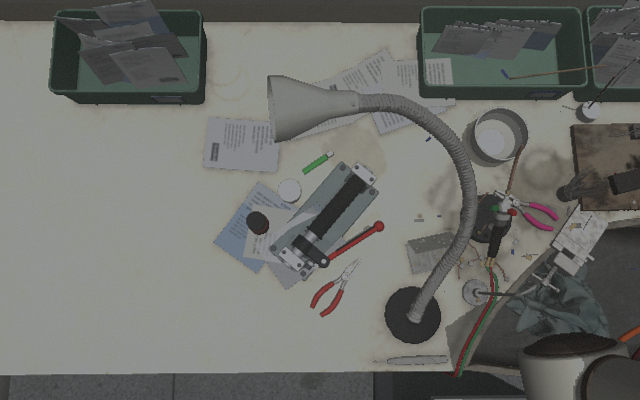

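View pics/scene0.png

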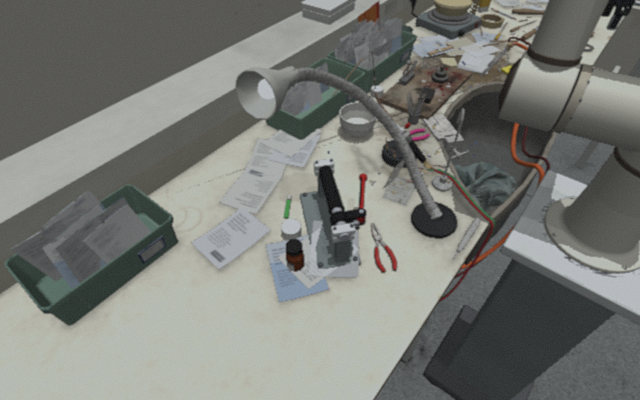

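The top view shows the stand turned about 40°, with the ball near (379,227) and the pivot near (324,262). The pliers lie at (335,290). A lamp has its base at (412,315) and its neck arches over to the right of the lever. I'll zoom in and measure.

```bash
cat >> look.py <<'E'
def ray(cam,u,v):
    p=bot.camera_params(cam); f=200/np.tan(np.radians(p['fovy']/2))
    d=np.array(p['rotation'])@np.array([(u-p['cx'])/f,-(v-p['cy'])/f,-1]); return np.array(p['origin']),d
def back(cam,u,v,z):
    o,d=ray(cam,u,v); return o+d*(z-o[2])/d[2]
def proj(cam,P):
    p=bot.camera_params(cam); f=200/np.tan(np.radians(p['fovy']/2))
    q=np.array(p['rotation']).T@(np.array(P)-p['origin']); return np.array([p['cx']-f*q[0]/q[2],p['cy']+f*q[1]/q[2]])
E
python3 - <<'E'
from look import *
im=cv2.imread('pics/top0.png');print({k:v for k,v in bot.camera_params('top').items() if k not in('origin','rotation')})
c=cv2.resize(im[150:300,240:400],None,fx=5,fy=5,interpolation=cv2.INTER_CUBIC)[:,:];c=cv2.resize(c,(640,600));cv2.imwrite('pics/c1.png',c)
im=cv2.imread('pics/scene0.png');c=cv2.resize(im[150:290,270:410],(600,600),interpolation=cv2.INTER_CUBIC);cv2.imwrite('pics/c2.png',c)
for n,u,v,z in (('ball',379,227,110),('pivot',324,262,115),('lampbase',412,315,0),('bottle',257,223,76)): print(n,back('top',u,v,z).round())
# lamp neck: triangulate roughly
def tri(a,b):
    o1,d1=ray('top',*a);o2,d2=ray('scene',*b);t=np.linalg.lstsq(np.c_[d1,-d2],o2-o1,rcond=None)[0];A=o1+d1*t[0];B=o2+d2*t[1];return ((A+B)/2).round(),np.linalg.norm(A-B).round()
print(tri((272,110),(262,93)),'shade'); print(tri((358,102),(300,75)),'shade/neck joint')
for v in (120,160,200,240,280):
    us={120:412,160:452,200:470,240:464,280:440}[v]
    o,d=ray('top',us,v)
    for z in (50,150,250,350,450): 
        P=o+d*(z-o[2])/d[2]; print(v,z,P.round()[:2],proj('scene',P).round())
E
```

```text
{'fovy': 44.87868284602941, 'cx': 326.7041485960928, 'cy': 198.73029447154408}
ball [462. 270. 110.]
pivot [401. 368. 115.]
lampbase [303. 196.   0.]
bottle [474. 489.  76.]
(array([582., 434., 357.]), np.float64(10.0)) shade
(array([601., 320., 333.]), np.float64(14.0)) shade/neck joint
120 50 [679. 193.] [312. 142.]
120 150 [645. 213.] [316. 120.]
120 250 [610. 234.] [321.  92.]
120 350 [576. 254.] [328.  56.]
120 450 [541. 275.] [337.  10.]
160 50 [598. 118.] [352. 140.]
160 150 [573. 147.] [356. 118.]
160 250 [547. 175.] [360.  90.]
160 350 [522. 204.] [366.  54.]
160 450 [496. 233.] [374.   8.]
200 50 [520.  87.] [383. 146.]
200 150 [503. 119.] [386. 123.]
200 250 [486. 152.] [390.  94.]
200 350 [469. 184.] [395.  58.]
200 450 [452. 216.] [402.  11.]
240 50 [443. 103.] [405. 161.]
240 150 [435. 133.] [408. 136.]
240 250 [426. 164.] [412. 107.]
240 350 [418. 194.] [416.  69.]
240 450 [410. 225.] [423.  19.]
280 50 [369. 152.] [421. 184.]
280 150 [369. 177.] [424. 158.]
280 250 [369. 202.] [428. 126.]
280 350 [369. 227.] [433.  85.]
280 450 [368. 252.] [438.  32.]
```

View pics/c1.png

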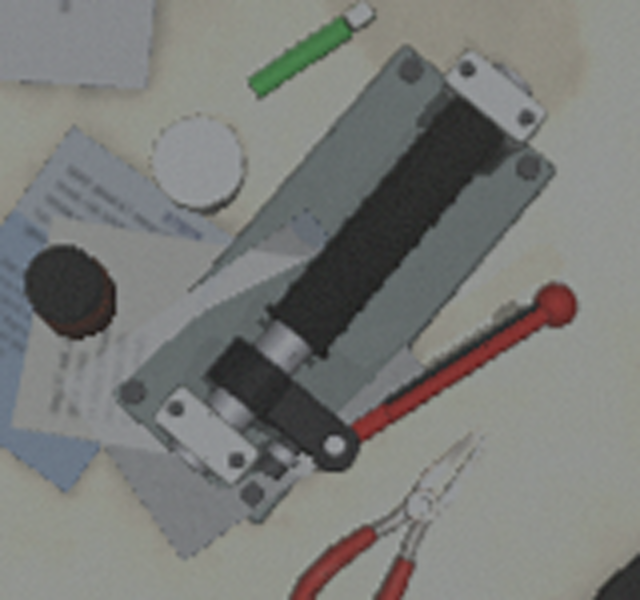

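View pics/c2.png

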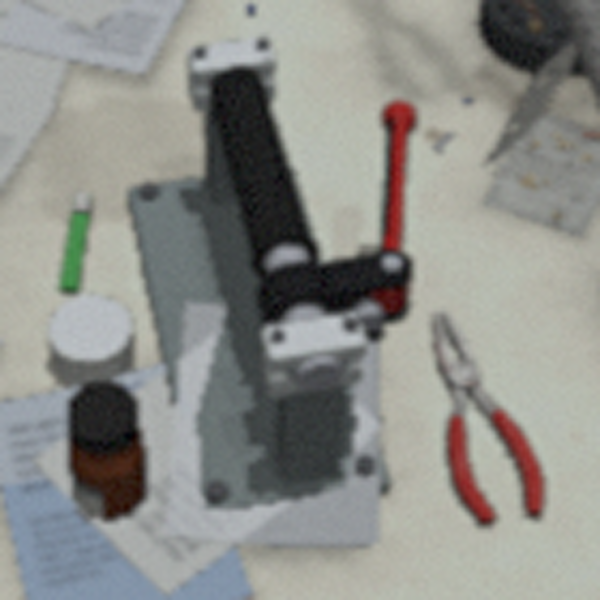

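Crop 1 puts the ball at full-image (379,226), the pivot cap at (324,261), and the clamp tops at (364,174) and (292,259). Crop 2 agrees: the outer side of the lever is clear, and the pliers lie flat below it. Next I'll compute the frames.

```bash
cat > geo.py <<'E'
from look import *
far=back('top',363.75,173.75,125);near=back('top',291.75,258.75,125);ball=back('top',379,226.2,107);piv=back('top',323.75,261.2,122)
ey=(near-far)/np.linalg.norm(near-far);ex=np.array([ey[1],-ey[0],0])
O=(far+near)/2;O[2]=0
E
python3 - <<'E'
from geo import *
print('dist',np.linalg.norm(near-far),'O',O.round(),'yaw x',np.degrees(np.arctan2(ex[1],ex[0])))
P=O-45*ex+66*ey; print('pivot pred',P.round(),'obs',piv.round())
d=(ball-piv)[:2];print('lever len',np.hypot(*d),'az',np.degrees(np.arctan2(d[1],d[0])),'ball',ball.round())
a0=np.arctan2(ex[1],ex[0])
for s in (1,-1):
  a=a0+s*.3; bx=np.array([np.cos(a),np.sin(a),0]);by=np.array([-bx[1],bx[0],0]);print('ballpred',s,(P-116*by).round(),np.degrees(a))
s=bot.search_frame('scene','bottle')
# scene check
for n,X in (('far',far),('near',near),('ball',ball),('piv',piv),('lampbase',back('top',412,315,0))): print(n,proj('scene',X).round(1))
E
```

```text
dist 194.26651415546056 O [480. 360.   0.] yaw x 49.66357508700052
pivot pred [401. 368.   0.] obs [402. 368. 122.]
lever len 115.83668775826003 az -57.926363439347895 ball [464. 270. 107.]
ballpred 1 [508. 323.   0.] 66.85230894092521
ballpred -1 [463. 270.   0.] 32.474841233075814
far [323.7 160.5]
near [343.3 225.7]
ball [362.9 176.8]
piv [361.  211.1]
lampbase [433.3 221.4]
```

Call:
play_rows:
  steps: [3,7,3,0,0,0.15,5,11,4,0,0,0.24,6.5,14.5,5,0,0,0.32,8,18,6,0,0,0.4,9.5,21.5,7,0,0,0.48,11,25,8,0,0,0.56,12.5,28.5,8.5,0,0,0.64,14,32,9,0,0,0.72,15.5,35.5,9.5,0,0,0.8,17,39,10,0,0,0.88,18,41.5,10,0,0,0.92,19,43.5,10,0,0,0.95]
  claw: 0
  force: 60

```text
t: 2.05
eef_pos: [400.2, -97.6, 340.5]
tcp_rot: [[0.242, 0.97, 0.002], [0.97, -0.242, -0.0], [0.0, 0.002, -1.0]]
force: [0.5, -1.4, -0.1]
width: 0.1
gripper_force: 0.0
```

Call:
play_rows:
  steps: [0,3,0,0,0,0.07,0,7,0,0,0,0.15,0,11,0,0,0,0.24,0,15,0,0,0,0.33,0,19,0,0,0,0.42,0,23,0,0,0,0.51,-0.2,27,0,0,0,0.6,-0.4,30.5,0,0,0,0.68,-0.6,33.5,0,0,0,0.75,-0.7,35.5,0,0,0,0.79,-0.7,36.6,0,0,0,0.815,-0.7,36.6,0,0,0,0.815]

```text
t: 3.05
eef_pos: [392.1, 266.9, 339.2]
tcp_rot: [[-0.54, 0.842, -0.0], [0.842, 0.54, 0.0], [0.0, -0.0, -1.0]]
force: [0.2, -0.9, 0.4]
width: 0.2
gripper_force: 0.0
```

Call:
play_rows:
  steps: [0,0,-3,0,0,0,0,0,-6,0,0,0,0,0,-9,0,0,0,0,0,-12,0,0,0,0,0,-14,0,0,0,0,0,-16,0,0,0,0,0,-18,0,0,0,0,0,-20,0,0,0,0,0,-21,0,0,0,0,0,-21,0,0,0]

```text
t: 3.88
eef_pos: [391.0, 263.8, 127.0]
tcp_rot: [[-0.535, 0.845, -0.005], [0.845, 0.535, -0.002], [0.001, -0.005, -1.0]]
force: [-0.5, -1.0, 0.0]
width: 0.0
gripper_force: 0.0
```

Run:
```python
from look import *
im=save('top','t1')[:,:,::-1];im2=save('scene','s1')[:,:,::-1]
c=np.hstack([cv2.resize(im[170:310,260:420],(400,350),interpolation=2),cv2.resize(im2[130:270,280:440],(400,350),interpolation=2)]);cv2.imwrite('pics/c3.png',c)
s=bot.sense();R=s['tcp_rot'];print(s['t'],s['eef_pos'],np.degrees(np.arctan2(R[1][1],R[0][1])),s['force'],s['joint_positions'])
```

```text
3.9833 [392.96270125 264.9704399  129.92116737] 32.41408733364152 [0.66744733 0.71258834 0.76401913] [ 1.93442386e+01  6.77867834e-01  1.13529894e+02 -1.15119729e-02
  6.57667751e+01 -1.30651228e+01]
```

View pics/c3.png

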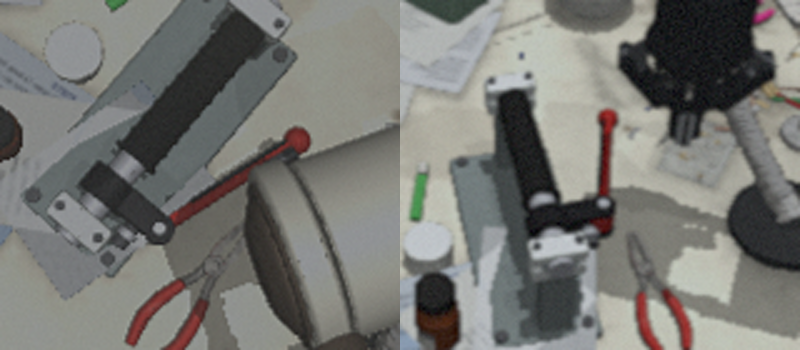

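The lever is untouched at rest. In the scene view (right half of the crop), the closed fingertips are at about (685,140). The gripper's knuckles spread out to (625,90) and (770,85), so I need their height to know whether they clear the bar.

Run:
```python
from look import *
s=bot.sense();T=np.array(s['eef_pos']);R=np.array(s['tcp_rot']);y=R[:,1]
print('tip',proj('scene',T+[0,0,-8]))
for h in (10,20,30,40,50,60,80):
  print(h,[proj('scene',T+y*k+[0,0,h]).round().tolist() for k in (-60,-45,-14,14,45,60)])
im=cv2.imread('pics/s1.png');cv2.imwrite('pics/c4.png',cv2.resize(im[90:200,340:460],(600,550),interpolation=2))
```

```text
tip [391.95090796 184.59381591]
10 [[422.0, 181.0], [415.0, 180.0], [400.0, 179.0], [386.0, 178.0], [372.0, 177.0], [365.0, 177.0]]
20 [[423.0, 177.0], [416.0, 177.0], [400.0, 176.0], [387.0, 175.0], [372.0, 174.0], [365.0, 173.0]]
30 [[424.0, 174.0], [416.0, 173.0], [401.0, 172.0], [387.0, 171.0], [372.0, 170.0], [365.0, 170.0]]
40 [[425.0, 170.0], [417.0, 170.0], [402.0, 168.0], [388.0, 168.0], [373.0, 167.0], [366.0, 166.0]]
50 [[426.0, 166.0], [418.0, 166.0], [403.0, 165.0], [389.0, 164.0], [373.0, 163.0], [366.0, 162.0]]
60 [[427.0, 163.0], [419.0, 162.0], [403.0, 161.0], [389.0, 160.0], [374.0, 159.0], [366.0, 159.0]]
80 [[429.0, 155.0], [421.0, 155.0], [405.0, 154.0], [390.0, 153.0], [375.0, 152.0], [367.0, 151.0]]
```

View pics/c4.png

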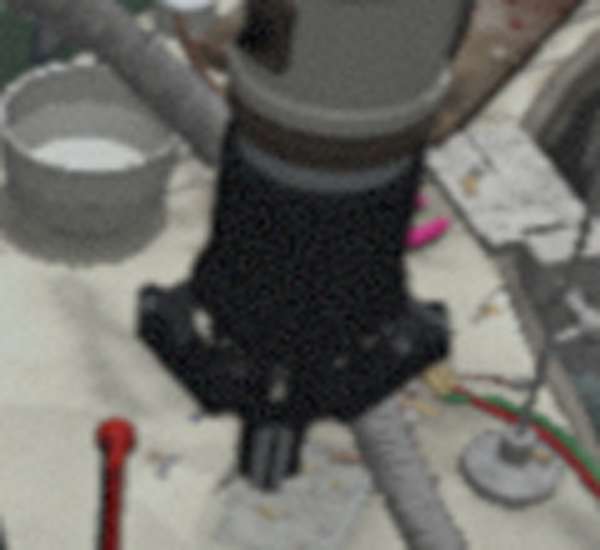

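Knuckle clearance is fine: at the bar they sit about 30 mm above it. I'll go down to blade height and close in on the lever.

Call:
play_rows:
  steps: [0,0,-1.5,0,0,0,0,0.2,-3,0,0,0,0.4,0.5,-3,0,0,0,0.9,0.8,-3,0,0,0,1.4,1.2,-3,0,0,0,1.9,1.5,-3,0,0,0,2.4,1.9,-3,0,0,0,2.7,2.1,-3,0,0,0,2.7,2.1,-3,0,0,0,2.7,2.1,-3,0,0,0]

```text
t: 4.82
eef_pos: [419.6, 286.6, 99.4]
tcp_rot: [[-0.537, 0.843, 0.0], [0.843, 0.537, -0.0], [-0.0, -0.0, -1.0]]
force: [-0.0, 0.7, 0.3]
width: 0.4
gripper_force: 0.0
```

Run:
```python
from look import *
s=bot.sense();T=np.array(s['eef_pos']);R=np.array(s['tcp_rot']);print(s['t'],T,s['force'])
P=np.array([401,368]);c0=T[:2]
for th in (0,.05,.1,.15,.2,.25,.3,.32,.34,.36):
    a=np.radians(32.5)+th;bx=np.array([np.cos(a),np.sin(a)]);by=np.array([-bx[1],bx[0]])
    print(th,((P-19.5*bx-80*by-c0)/10).round(2))
```

```text
4.8167 [419.58232524 286.63592626  99.40449046] [-0.01960456  0.72356059  0.30657083]
0 [0.8  0.34]
0.05 [1.18 0.48]
0.1 [1.56 0.65]
0.15 [1.93 0.83]
0.2 [2.29 1.02]
0.25 [2.64 1.24]
0.3 [2.98 1.47]
0.32 [3.11 1.57]
0.34 [3.24 1.67]
0.36 [3.37 1.78]
```

Press slowly along the arc to θ≈0.30.

Call:
play_rows:
  steps: [0.4,0.17,0,0,0,0,0.8,0.34,0,0,0,0,1.0,0.4,0,0,0,0.025,1.2,0.5,0,0,0,0.05,1.4,0.57,0,0,0,0.075,1.55,0.65,0,0,0,0.1,1.75,0.75,0,0,0,0.125,1.95,0.85,0,0,0,0.15,2.1,0.95,0,0,0,0.175,2.3,1.0,0,0,0,0.2,2.3,1.0,0,0,0,0.2,2.3,1.0,0,0,0,0.2]

```text
t: 5.82
eef_pos: [442.3, 296.5, 99.2]
tcp_rot: [[-0.694, 0.72, -0.001], [0.72, 0.694, -0.0], [0.0, -0.0, -1.0]]
force: [-1.7, -1.8, 1.7]
width: -0.1
gripper_force: 1.6
```

Call:
play_rows:
  steps: [0.17,0.11,0,0,0,0.025,0.35,0.22,0,0,0,0.05,0.5,0.34,0,0,0,0.075,0.7,0.46,0,0,0,0.1,0.8,0.55,0,0,0,0.12,0.88,0.6,0,0,0,0.13,0.95,0.66,0,0,0,0.14,0.95,0.66,0,0,0,0.14,0.95,0.66,0,0,0,0.14]

```text
t: 6.57
eef_pos: [451.9, 303.0, 99.2]
tcp_rot: [[-0.788, 0.616, -0.0], [0.616, 0.788, -0.0], [-0.0, -0.0, -1.0]]
force: [-2.1, -4.8, -0.3]
width: 0.3
gripper_force: 2.0
```

Call:
play_rows:
  steps: [0.03,0.04,0,0,0,0,0.06,0.08,0,0,0,0,0.06,0.08,0,0,0,0,0.06,0.08,0,0,0,0]

```text
t: 6.9
eef_pos: [452.6, 303.8, 99.2]
tcp_rot: [[-0.788, 0.616, 0.0], [0.616, 0.788, -0.0], [-0.0, -0.0, -1.0]]
force: [-0.9, -4.4, -1.0]
width: 0.0
gripper_force: 2.2
```

Call:
play_rows:
  steps: [0.03,0.04,0,0,0,0,0.06,0.08,0,0,0,0,0.06,0.08,0,0,0,0,0.06,0.08,0,0,0,0]

```text
t: 7.23
eef_pos: [452.8, 304.0, 99.2]
tcp_rot: [[-0.788, 0.616, -0.001], [0.616, 0.788, -0.002], [-0.0, -0.002, -1.0]]
force: [-1.9, -8.1, 1.7]
width: -0.1
gripper_force: 3.7
```

Motion has stalled and the force is rising, so it's at the stop. I'll add a little more and hold for over a second.

Call:
play_rows:
  steps: [0.03,0.03,0,0,0,0,0.03,0.03,0,0,0,0,0.03,0.03,0,0,0,0,0.03,0.03,0,0,0,0,0.03,0.03,0,0,0,0,0.03,0.03,0,0,0,0,0.03,0.03,0,0,0,0,0.03,0.03,0,0,0,0,0.03,0.03,0,0,0,0,0.03,0.03,0,0,0,0,0.03,0.03,0,0,0,0,0.03,0.03,0,0,0,0]

```text
t: 8.23
eef_pos: [452.8, 304.1, 99.2]
tcp_rot: [[-0.788, 0.616, -0.002], [0.616, 0.788, -0.002], [0.0, -0.003, -1.0]]
force: [-3.6, -8.5, 1.6]
width: -0.0
gripper_force: 4.5
```

Run:
```python
from look import *
for i in range(6):
    im=bot.snapshot('scene'); s=bot.sense(); print(round(s['t'],2),np.round(s['force'],1),np.dot(s['force'],[-.616,-.788,0]).round(1),s['eef_pos'].round(1) if hasattr(s['eef_pos'],'round') else s['eef_pos'])
im2=save('top','t2')[:,:,::-1];im=im[:,:,::-1]
c=np.hstack([cv2.resize(im2[170:310,260:420],(400,350),interpolation=2),cv2.resize(im[130:270,280:440],(400,350),interpolation=2)]);cv2.imwrite('pics/c5.png',c)
```

```text
8.28 [-3.4 -8.4  1.7] 8.8 [452.8 304.1  99.2]
8.33 [-3.9 -7.8  2.4] 8.5 [452.8 304.1  99.2]
8.38 [ -3.7 -10.    2.8] 10.2 [452.8 304.1  99.2]
8.43 [-3.7 -7.9  2.8] 8.5 [452.8 304.1  99.2]
8.48 [-3.5 -8.7  3.1] 9.0 [452.8 304.1  99.2]
8.53 [-3.2 -7.2  2.3] 7.7 [452.8 304.1  99.2]
```

View pics/c5.png

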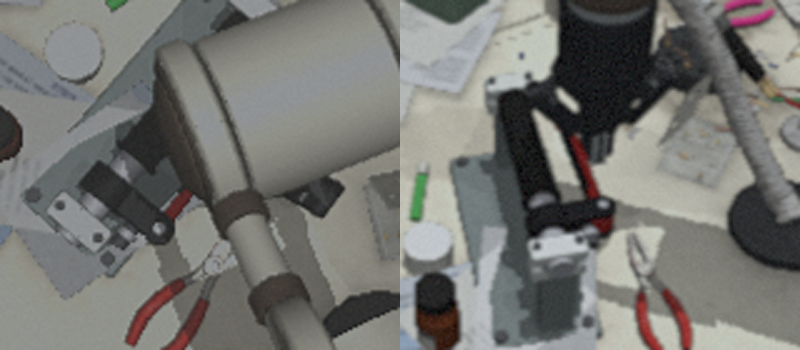

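The lever is seated against its stop, with the fingers on the outer side only and the knuckles above the bar. I held it for over a second at about 9 N. Now I'll release it fully, with the fingers clear.

Call:
play_rows:
  steps: [-0.3,-0.3,0,0,0,-0.02,-0.6,-0.5,0,0,0,-0.07,-0.95,-0.75,0,0,0,-0.12,-1.3,-0.95,0,0,0,-0.17,-1.7,-1.15,0,0,0,-0.22,-2.1,-1.35,0,0,0,-0.27,-2.5,-1.5,0,0,0,-0.32,-2.9,-1.65,0,0,0,-0.34,-3.4,-1.85,0,0,0,-0.34,-3.8,-2.1,0,0,0,-0.34,-3.8,-2.1,0,0,0,-0.34,-3.8,-2.1,0,0,0,-0.34]

```text
t: 9.58
eef_pos: [415.5, 284.2, 99.6]
tcp_rot: [[-0.538, 0.843, 0.001], [0.843, 0.538, 0.001], [0.0, 0.001, -1.0]]
force: [0.8, -1.2, -0.5]
width: 0.1
gripper_force: 0.0
```

Call:
play_rows:
  steps: [0,0,0,0,0,0,0,0,0,0,0,0,0,0,0,0,0,0,0,0,0,0,0,0,0,0,0,0,0,0,0,0,0,0,0,0]

```text
t: 10.08
eef_pos: [415.4, 284.0, 99.2]
tcp_rot: [[-0.537, 0.844, -0.0], [0.844, 0.537, -0.0], [0.0, -0.0, -1.0]]
force: [0.6, -0.1, -0.3]
width: 0.1
gripper_force: 0.0
```

Run:
```python
from look import *
im=bot.snapshot('scene')[:,:,::-1];s=bot.sense();print(s['t'],s['eef_pos'],s['force'])
b=cv2.imread('pics/scene0.png');cv2.imwrite('pics/c6.png',np.hstack([cv2.resize(x[130:270,280:440],(400,350),interpolation=2) for x in (b,im)]))
```

```text
10.1333 [415.44033894 284.02033423  99.26279484] [ 0.16937017 -0.00360898  1.07727433]
```

View pics/c6.png

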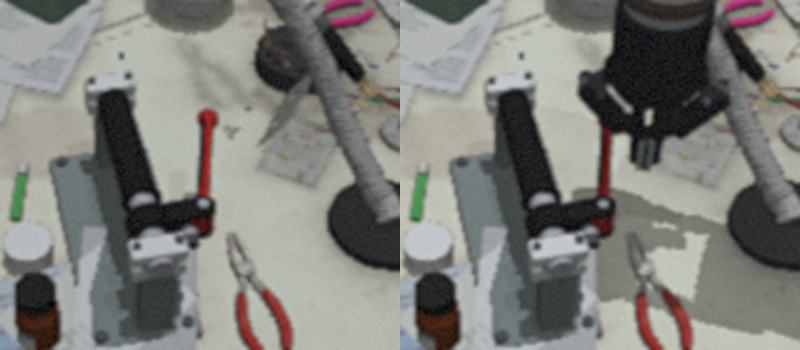

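The lever is back at rest: blade at x≈605 in the right crop, against ≈205 in the left. The bystanders haven't moved. Now the second press, along the same path.

Call:
play_rows:
  steps: [0.4,0.25,0,0,0,0,0.8,0.42,0,0,0,0,1.2,0.6,0,0,0,0,1.5,0.7,0,0,0,0.04,1.8,0.82,0,0,0,0.08,2.1,0.98,0,0,0,0.12,2.4,1.13,0,0,0,0.16,2.7,1.28,0,0,0,0.2,3.0,1.47,0,0,0,0.24,3.25,1.64,0,0,0,0.28,3.5,1.83,0,0,0,0.32,3.65,1.93,0,0,0,0.34]

```text
t: 11.13
eef_pos: [452.0, 302.9, 99.2]
tcp_rot: [[-0.789, 0.615, -0.001], [0.615, 0.789, -0.001], [0.0, -0.002, -1.0]]
force: [-2.2, -3.2, 3.0]
width: -0.1
gripper_force: 2.2
```

Call:
play_rows:
  steps: [0.06,0.07,0,0,0,0,0.11,0.13,0,0,0,0,0.15,0.17,0,0,0,0,0.16,0.18,0,0,0,0,0.16,0.18,0,0,0,0,0.16,0.18,0,0,0,0,0.16,0.18,0,0,0,0,0.16,0.18,0,0,0,0,0.16,0.18,0,0,0,0,0.16,0.18,0,0,0,0,0.16,0.18,0,0,0,0,0.16,0.18,0,0,0,0]

```text
t: 12.13
eef_pos: [452.8, 304.0, 99.2]
tcp_rot: [[-0.787, 0.617, -0.002], [0.617, 0.787, -0.003], [0.0, -0.003, -1.0]]
force: [-4.0, -6.8, 5.1]
width: 0.5
gripper_force: 4.3
```

Run:
```python
from look import *
F=[]
for i in range(8):
    im=bot.snapshot('scene'); s=bot.sense(); F.append(s['force'])
F=np.mean(F,0);print(s['t'],F.round(1),np.dot(F,[-.616,-.788,0]),s['eef_pos'])
```

```text
12.5333 [-4.3 -7.3  5.3] 8.3778081673056 [452.86568743 303.99688836  99.19035907]
```

Call:
play_rows:
  steps: [0.02,0.03,0,0,0,0,0.03,0.04,0,0,0,0,0.03,0.04,0,0,0,0,0.03,0.04,0,0,0,0,0.03,0.04,0,0,0,0,0.03,0.04,0,0,0,0,0.03,0.04,0,0,0,0,0.03,0.04,0,0,0,0]

```text
t: 13.2
eef_pos: [452.9, 304.1, 99.2]
tcp_rot: [[-0.787, 0.617, -0.003], [0.617, 0.787, -0.003], [0.0, -0.004, -1.0]]
force: [-5.2, -9.3, 7.5]
width: 0.1
gripper_force: 5.2
```

Run:
```python
from look import *
F=[]
for i in range(8):
    im=bot.snapshot('scene'); s=bot.sense(); F.append(s['force'])
F=np.mean(F,0);f=np.dot(F,[-.616,-.788,0]);print(s['t'],F.round(1),f,s['eef_pos'])
if 8.8<f<12: print(bot.job_done())
```

```text
13.6 [-5.2 -8.6  6.3] 10.004095488047795 [452.91614994 304.06990638  99.18331343]
the job is handed in; nothing more can be done
None
```

I pressed the lever to its stop and held it there for over a second, let it come all the way out, then pressed it in again. The job is handed in with the arm still holding it there at about 10 N.

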